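# Close the pump unit's service cover and hold it down

## Robot

A 6-joint arm with a two-finger parallel gripper is mounted at the origin on a cart in front of the work surface, level with it; the furniture and walls round the work are solid. World frame = base frame: x ahead of the robot, y to its left, z up, the work surface at z = 0. Lengths are in m, angles in rad, forces in N, time in s.
With the tool pointing down it reaches from about 0.375 to 0.975 m from the base axis. Payload 3.8 kg.
Tool frame: the origin (TCP) lies midway between the tips of the shut fingers; the grasp point (between the pads) lies 19 mm behind it; z points along the fingers, y is the line along which they close (so a half turn about z gives the same grasp; the last joint's range is limited). The gripper opens to 85 mm and grips with 20 to 120 N. Pads are 22 mm wide; open, the fingers measure 114 mm over their backs; the gripper's body (76 mm by 85 mm) begins 54 mm behind the grasp point. The pads swing forward as they close: fully open they stand 13 mm farther back than shut.
Start: joints at [1.197, 0.264, 1.604, -0, 1.274, -0.037], TCP at [0.223, 0.637, 0.231] pointing down, gripper open.
Joint ranges: [-2.63, 2.63], [-0.94, 2.18], [0.31, 2.57], [-1.31, 4.45], [0, 2.66], [-2.55, 2.55]. Speed limits (rad/s): [2.57, 2.57, 3.14, 3.14, 3.14, 3.14].

## Interface

Orientations are given as a rotation vector (axis times angle).
In Python, from workcell import bot gives the robot as it stands.
- The arm moves only by the tool jog_arm, never from a script. Its argument "motion" is a list of rows, each a list of 5 numbers: the opening, from -1 (shut) to 1 (fully open), then the shift along the tool's x, y, z in mm, then the turn about the tool's z in degrees. In form: [[claw, x, y, z, twist], ...]. A call has 1 to 10 rows; each row shifts and turns the commanded pose from where the row before left it, along the tool's axes as they then stand; what a row does not reach is not made up. A row lasts 1/12 s, in which the tool goes at most 41.7 mm and 7.16 degrees, less where a joint would pass 70% of its speed; a pose out of reach is approached as far as the arm can. A call with a gripper value outside its range is refused whole. The fingers move at their own pace and stop on an object; "force" is the grip in N (left out, the last holds). Time passes only in rows, so rows that do not move let the fingers close. It gives the time, the measured TCP pose, the force, the opening and the grip force at its end, in the units of the state.
- bot.read_state(): the state, without advancing time (a new reading comes with each control period).
- bot.read_camera(name): name is "scene" or "side" or "wrist"; returns (picture, depth): 420x560x3 uint8, red, green, blue; 420x560 float32, m along the optical axis (not along the pixel's ray), 0 where there is no reading.
- bot.get_calibration(name): a dict with "vfov" (degrees; the focal length in pixels is half the picture's height over the tangent of half this angle, whatever the lens; pixels are square), "cx", "cy" (the principal point, pixels), "dist" ([k1, k2, p1, p2, k3] as OpenCV has them; the pictures are not rectified), "rvec" (rotation vector, rad) and "tvec" (3), from world to camera coordinates, as OpenCV has them; the wrist camera has in their place "tool_from_camera" (4x4, takes a point from camera to tool coordinates, whose origin is the TCP and whose axes are the flange's). Camera axes: x right, y down, z forward; pixel columns grow to the right and rows downward; lengths in m; the calibration is good to about 2 mm. A picture is of the moment at which its call begins: read the wrist's pose just before it. get_calibration takes no time and is no camera call.
- bot.finish_job(): hands the job in; it is judged then, once.
The state is a dict: "time": time; "q": joint angles; "joint_vel": joint speeds; "joint_torque": joint torques, N m; "tool_pos": TCP position; "tcp_rot": TCP orientation; "wrist_force": force on the tool from outside, world axes, zero at the start; "torque": the same for the moment, N m; "width": opening from 0.0 (shut) to 1.0 (fully open); "grip_force": force on a finger pad.
Only numpy, scipy, OpenCV 4.12 (cv2) and the standard library are available. Lean on these libraries where they do the work, as an engineer would, in place of code of your own. Each camera call takes 0.05 s, during which the arm holds its last target. There are 200 camera calls.

## Task

Close the blue service cover of the white pump unit. First swing the red-gripped clamp arm up off the cover and back over centre until it lies open behind, then turn the black wing fastener clockwise until its red line is in line with the red marks on the cover, and press the sprung cover down fully home, flush with the frame. Finish while still pressing the cover down by hand (it springs up again if let go), with the clamp still open, and leave the slide box, oil bottle and forceps where they are.

Things in the scene. Friction and masses are not known exactly. Their poses are not given: they have to be found in the camera images.
- pump_unit: white pump unit fixed on the worktop, 56 mm high. Origin on the work surface under the fastener's axis; x points to the clamp end (away from the robot), z up. Housing: x -80 to 130 mm, y -75 to 75 mm. Cover top at z = 64 mm when up, 56 mm (flush) when home. Clamp bracket: x 88 to 122, y -14 to 14 mm, up to z = 101 mm. A red mark on the front rim shows the slot's line (x axis).
- cover: blue plate 130 (x) x 120 (y) x 6 mm, origin at centre of its top, axes as the unit's. Slides only straight down, 8 mm to a hard stop; gasket springs push it up (1 N up, 6 N home). Blocked by the fastener's cross bar unless that is lined up within about 0.15 rad. Red marks 27 to 47 mm either side of the fastener along x. Flat places to press: x = -45, y = 0 or x = 0, y = +-45 mm.
- fastener (a joint): turn of the wing fastener, rad. 0: wing and red line along the unit's x axis, in line with the red marks, cross bar over its slot. Positive is anticlockwise from above; starts between 0.75 and 1.5, to be turned clockwise to 0. Light friction (0.05 N m) keeps it where it is left; stops at -0.6 and 1.6, none at 0.
- fastener_grip (a point): point on the fastener's axis in the black wing, 18 mm above the cover's top. The wing is 34 mm long, 11 wide, from 6.5 to 28.5 mm above the cover, red line along its top, a round foot of 30 mm diameter under it. Grip across the 11 mm width. This point's x axis runs along the wing.
- clamp_arm (a joint): angle of the clamp arm in rad. 0: level, its rubber foot down on the cover; pi/2: upright (centre); 2.6: fully back, lying open behind on its stop. Only its weight (200 g) acts on it: past upright (by about 0.15 rad) it falls gently by itself to the open stop, before upright it falls back onto the cover.
- clamp_grip (a point): centre of the red round grip at the arm's end, a disc of 28 mm diameter and 16 mm thickness whose axis is the unit's y axis, 75 mm from the pivot. At the closed clamp it is 26 mm above the cover and 30 mm behind the fastener's axis. Pinch it across its 16 mm flat faces (along the unit's y) and lead it round the arc; it turns between the fingers.
- clamp_pivot (a point): the clamp arm's hinge axis, along the unit's y axis: at x = 105 mm, y = 0, z = 90 mm of the unit. The arm moves in the unit's x-z plane, from x- over the top to x+.
- slide_box: blue slide box 40 x 90 x 32 mm lying behind the unit, origin under its centre; leave it alone
- oil_bottle: brown dropper bottle with black cap, 25 mm diameter, 62 mm high, standing behind the unit, origin under its centre; leave it alone
- forceps: steel forceps 15 x 133 x 9 mm lying in front of the unit, origin under their centre; leave them alone

How it is judged:
By the outcome, as a careful person would: the job done as asked, in the order asked, and still so for the second after the job is handed in, while the arm keeps its last pose, push and grip.
It also fails if it takes over 54 s, if anything falls off the work surface, if the arm or the gripper's body presses on something with over 40 N, if the wrist force passes 120 N, or if a joint passes its speed limit or range.

## Working session

There is one attempt and no reset: what is moved stays moved. The work goes in short steps, Python scripts to look and compute and a tool call to move; the robot and the scene stay as the last step left them, time stands still between calls to the robot, and variables do not carry over. Pictures are saved under pics/ and viewed, at most 10 in all, crops included, and the job is handed in when it is done.

Besides the shell and the picture viewer there is one more tool, called after ">>>" in YAML: its name, and indented under it one key for each argument. jog_arm: Moves the arm, as the interface text tells. Its arguments: {"type":"object","properties":{"motion":{"type":"array"},"force":{"type":"number"}},"required":["motion"]}

```bash
mkdir -p pics; cat > h.py <<'E'
from workcell import bot
import numpy as np, cv2
from scipy.spatial.transform import Rotation as R
def cam(n):
    s=bot.read_state(); im,d=bot.read_camera(n); c=bot.get_calibration(n)
    f=210/np.tan(np.radians(c['vfov'])/2); K=np.array([[f,0,c['cx']],[0,f,c['cy']],[0,0,1]])
    if 'rvec' in c:
        Rm=cv2.Rodrigues(np.array(c['rvec'],float))[0]; t=np.array(c['tvec'],float).ravel()
        T=np.eye(4); T[:3,:3]=Rm.T; T[:3,3]=-Rm.T@t
    else:
        W=np.eye(4); W[:3,:3]=R.from_rotvec(s['tcp_rot']).as_matrix(); W[:3,3]=s['tool_pos']
        T=W@np.array(c['tool_from_camera'])
    return im,d,K,np.array(c['dist'],float),T
def cloud(d,K,D,T):
    v,u=np.mgrid[0:420,0:560]; p=cv2.undistortPoints(np.stack([u,v],-1).reshape(-1,1,2).astype(np.float64),K,D).reshape(420,560,2)
    P=np.dstack([p[...,0]*d,p[...,1]*d,d]); return P@T[:3,:3].T+T[:3,3]
def save(im,n): cv2.imwrite('pics/'+n+'.png',im[...,::-1])
E
python3 - <<'E'
from h import *
print(bot.read_state())
ims=[]
for n in('scene','side','wrist'):
    im,d,K,D,T=cam(n); np.savez('pics/'+n,im=im,P=cloud(d,K,D,T),d=d); ims.append(im); print(n,T.round(3).tolist())
save(ims[0],'scene0');
save(np.hstack([cv2.resize(i,(400,300)) for i in ims[1:]]),'sw0')
E
```

```text
{'time': 0.0, 'q': array([ 1.19708484e+00,  2.64743102e-01,  1.60541138e+00, -3.72943643e-05,
        1.27372594e+00, -3.68902485e-02]), 'joint_vel': array([ 0.00204825, -0.00174524,  0.00104219,  0.00010671,  0.00076038,
       -0.00027544]), 'joint_torque': array([-1.38878837e-03, -5.15104723e+01, -3.67322159e+01, -7.14127236e-05,
        1.26037587e-02,  1.54174973e-05]), 'tool_pos': array([0.22280962, 0.63636169, 0.22994864]), 'tcp_rot': array([-0.52649052, -3.09672226,  0.00352909]), 'wrist_force': array([ 0.79157808,  0.0711136 , -0.91443717]), 'torque': array([-0.02635917,  0.00012075,  0.03294749]), 'grip_force': 0.0, 'width': 0.9979908338615037}
scene [[0.824, -0.278, 0.493, 0.131], [-0.566, -0.421, 0.709, -0.376], [0.011, -0.863, -0.504, 0.522], [0.0, 0.0, 0.0, 1.0]]
side [[0.738, 0.588, -0.331, 0.856], [0.675, -0.647, 0.356, -0.081], [-0.005, -0.486, -0.874, 0.821], [0.0, 0.0, 0.0, 1.0]]
wrist [[0.331, 0.894, 0.301, 0.146], [0.944, -0.313, -0.107, 0.664], [-0.002, 0.32, -0.948, 0.373], [0.0, 0.0, 0.0, 1.0]]
```

View pics/scene0.png

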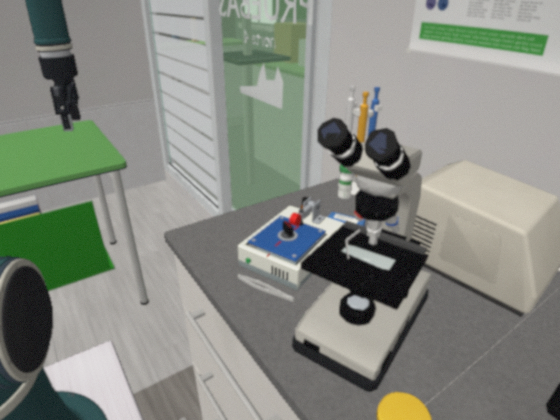

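View pics/sw0.png

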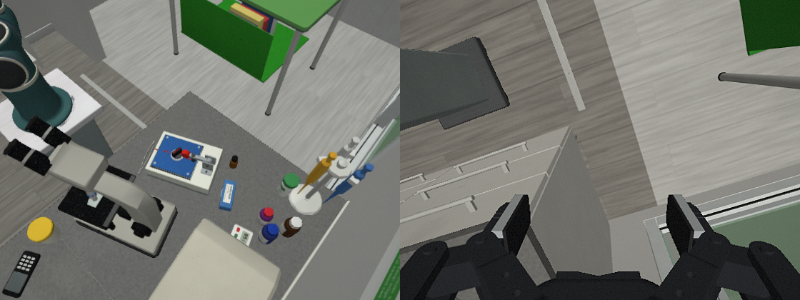

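The scene view shows the unit at about (290,243), with the microscope to its right. In the side view the unit is at about (185,158) in the half-size picture, with the slide box at (228,195) and the bottle at (233,161). Next I fit the pose of the cover.

```bash
python3 - <<'E'
from h import *
for n in('side','scene'):
    z=np.load('pics/'+n+'.npz'); im,P=z['im'],z['P']; hsv=cv2.cvtColor(im,cv2.COLOR_RGB2HSV)
    b=(hsv[...,0]>98)&(hsv[...,0]<122)&(hsv[...,1]>120)&(P[...,2]>.05)&(P[...,2]<.075)&(P[...,0]<.75)&(z['d']>0)
    Q=P[b]; r=cv2.minAreaRect((Q[:,:2]*1000).astype(np.float32)); print(n,b.sum(),r,np.median(Q[:,2]))
    rd=((hsv[...,0]<8)|(hsv[...,0]>172))&(hsv[...,1]>140)&(P[...,2]>.04)&(P[...,2]<.15)&(np.hypot(P[...,0]-r[0][0]/1e3,P[...,1]-r[0][1]/1e3)<.13)
    k,l,s,c=cv2.connectedComponentsWithStats(rd.astype(np.uint8))
    for i in range(1,k):
        if s[i,4]>2: print(s[i,4],c[i].round(),np.median(P[l==i],0).round(4))
im=np.load('pics/side.npz')['im']; save(cv2.resize(im[160:300,180:360],(720,560),interpolation=cv2.INTER_CUBIC),'sidecrop')
E
```

```text
side 2071 ((534.1157836914062, 176.512939453125), (133.4004364013672, 120.02655029296875), 22.2105712890625) 0.06378349975368425
26 [247. 210.] [0.5357 0.1788 0.0929]
118 [259. 215.] [0.5662 0.1851 0.0996]
scene 1338 ((533.5844116210938, 172.9770965576172), (124.2623519897461, 114.68408203125), 22.513181686401367) 0.06616352598966457
118 [294. 220.] [0.5574 0.1823 0.0951]
```

View pics/sidecrop.png

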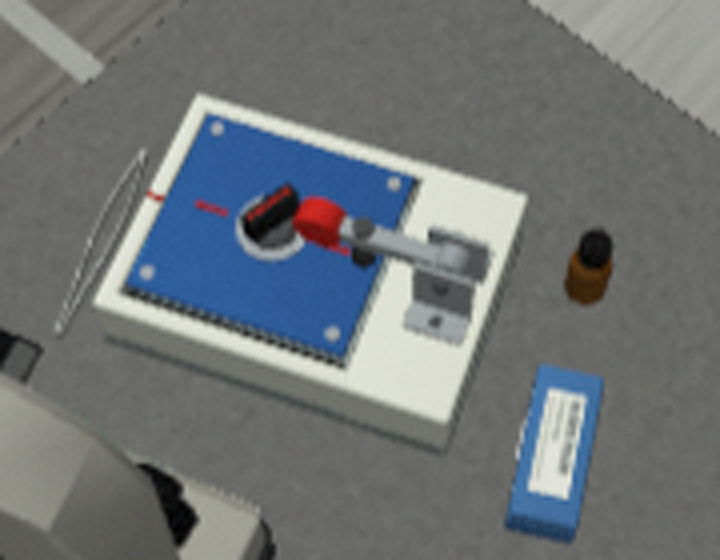

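The crop shows the wing along (247,230)–(295,190), the red marks at (195,205)–(228,213), and the clamp closed with its grip at (322,222). Now I measure the wing angle, the tool yaw and the obstacles nearby.

```bash
python3 - <<'E'
from h import *
s=bot.read_state(); M=R.from_rotvec(s['tcp_rot']).as_matrix(); print('tool',M.round(3).tolist())
z=np.load('pics/side.npz'); im,P=z['im'],z['P']; c=np.array([.534,.1755]); a=np.radians(22.3)
U=np.array([[np.cos(a),np.sin(a)],[-np.sin(a),np.cos(a)]])
q=(P[...,:2]-c)@U.T
for n in('side','scene'):
    z=np.load('pics/'+n+'.npz'); im,P=z['im'],z['P']; d=z['d']>0; q=(P[...,:2]-c)@U.T
    w=d&(abs(q[...,0])<25)&(abs(q[...,1])<.025)&(np.hypot(q[...,0],q[...,1])<.024)&(P[...,2]>.082)&(P[...,2]<.1)&(im.max(2)-im.min(2)<160)&(q[...,0]<.017)
    A=q[w]; 
    print(n,len(A),A.mean(0).round(4)); u,sv,v=np.linalg.svd(A-A.mean(0)); print('wing dir',np.degrees(np.arctan2(v[0,1],v[0,0])),sv)
    hsv=cv2.cvtColor(im,cv2.COLOR_RGB2HSV); g=d&(((hsv[...,0]<8)|(hsv[...,0]>172))&(hsv[...,1]>140))&(abs(q[...,0]-.03)<.02)&(abs(q[...,1])<.025)&(P[...,2]>.075)
    print('grip',q[g].mean(0).round(4),q[g].min(0).round(3),q[g].max(0).round(3))
    for zz in(.07,.12,.2,.3):
        o=d&(P[...,2]>zz)&(np.hypot(*q.transpose(2,0,1))<.35)
        B=q[o&(abs(q[...,1])>.08)]
        if len(B): print(zz,len(B),'min',B.min(0).round(3),'max',B.max(0).round(3),'nearest',B[np.argmin(np.hypot(*B.T))].round(3))
E
```

```text
tool [[-0.944, 0.33, -0.001], [0.33, 0.944, -0.002], [0.0, -0.002, -1.0]]
side 94 [ 0.0038 -0.0016]
wing dir -122.53647203959083 [0.09545461 0.03126064]
grip [ 0.0323 -0.002 ] [ 0.01  -0.008] [0.046 0.013]
0.07 19856 min [-0.213 -0.328] max [ 0.329 -0.08 ] nearest [-0.049 -0.143]
0.12 19357 min [-0.213 -0.328] max [ 0.278 -0.139] nearest [-0.049 -0.143]
0.2 10345 min [-0.213 -0.26 ] max [ 0.045 -0.165] nearest [-0.064 -0.18 ]
0.3 7128 min [-0.213 -0.26 ] max [-0.056 -0.165] nearest [-0.064 -0.18 ]
scene 92 [-0.0018 -0.0011]
wing dir -116.37030081635218 [0.1025832  0.02791389]
grip [ 0.0268 -0.003 ] [ 0.017 -0.008] [0.043 0.009]
0.07 18413 min [-0.223 -0.331] max [ 0.27  -0.136] nearest [-0.053 -0.142]
0.12 16431 min [-0.223 -0.331] max [ 0.27  -0.136] nearest [-0.053 -0.142]
0.2 6943 min [-0.223 -0.261] max [ 0.04  -0.165] nearest [-0.106 -0.186]
0.3 4432 min [-0.223 -0.261] max [-0.064 -0.165] nearest [-0.124 -0.185]
```

>>> jog_arm:
  motion:
    - [1,-29,-20,0,0]
    - [1,-29,-20,0,0]
    - [1,-29,-20,0,0]
    - [1,-29,-20,0,0]
    - [1,-29,-20,0,0]
    - [1,-29,-20,0,0]
    - [1,-29,-20,0,0]
    - [1,-29,-20,0,0]
    - [1,-29,-20,0,0]
    - [1,-29,-20,0,0]

```text
time: 0.98
tool_pos: [0.4312, 0.3508, 0.231]
tcp_rot: [-0.526, -3.097, 0.0]
wrist_force: [1.2, 0.3, -0.1]
width: 0.999
grip_force: 0.0
```

>>> jog_arm:
  motion:
    - [1,-29,-20,0,0]
    - [1,-29,-20,0,0]
    - [1,-29,-20,0,0]
    - [1,-29,-20,0,0]
    - [1,0,0,0,-7]
    - [1,0,0,0,-7]
    - [1,0,0,0,-7]
    - [1,0,0,0,-7]
    - [1,0,0,0,-7]
    - [1,0,0,0,-6.6]

```text
time: 1.82
tool_pos: [0.5135, 0.2384, 0.2308]
tcp_rot: [0.616, -3.08, 0.0]
wrist_force: [-0.9, -0.1, -0.2]
width: 1.0
grip_force: 0.0
```

```bash
cat > go.py <<'E'
from h import *
# unit pose (refined), shifts in tool axes to unit point p (mm), tool x yaw (deg, unit frame)
C=np.array([.534,.1755]); A=22.3
def go(p,yaw=None):
    s=bot.read_state(); M=R.from_rotvec(s['tcp_rot']).as_matrix(); a=np.radians(A)
    w=np.array([C[0]+(np.cos(a)*p[0]-np.sin(a)*p[1])/1e3,C[1]+(np.sin(a)*p[0]+np.cos(a)*p[1])/1e3,p[2]/1e3])
    y=np.degrees(np.arctan2(M[1,0],M[0,0]))-A
    print('shift',((w-s['tool_pos'])@M*1e3).round(1),'yaw',round(y,1),'twist',None if yaw is None else round((y-yaw+180)%360-180,1),'F',s['wrist_force'].round(1),'w',round(s['width'],3),'g',s['grip_force'],'t',s['time'],'tilt',M[:,2].round(3),'q6',s['q'][5].round(2))
E
python3 - <<'E'
from go import *
go((30,0,76),180)
im,d,K,D,T=cam('wrist'); np.savez('pics/w1',im=im,P=cloud(d,K,D,T),d=d); save(im,'w1')
E
```

```text
shift [-24.9 -66.1 154.8] yaw -179.7 twist 0.3 F [-0.9 -0.1 -0.2] w 1.0 g 0.0 t 1.8167 tilt [-0.001 -0.    -1.   ] q6 -1.58
```

View pics/w1.png

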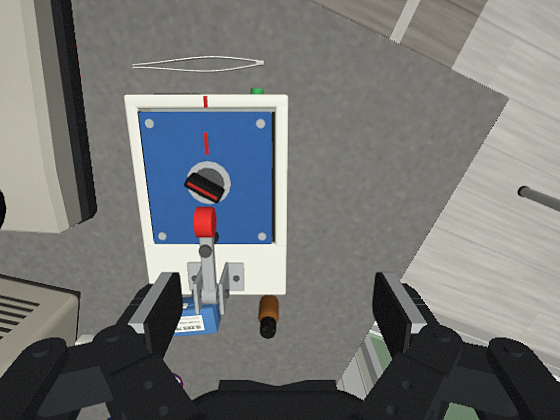

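The wrist picture shows the wing at (204,187), the red mark at (206,142), the clamp grip at (205,222), and the bracket near (208,280). Now I refine the poses from this close view.

```bash
python3 - <<'E'
from h import *
z=np.load('pics/w1.npz'); im,P,d=z['im'],z['P'],z['d']; hsv=cv2.cvtColor(im,cv2.COLOR_RGB2HSV)
red=((hsv[...,0]<8)|(hsv[...,0]>172))&(hsv[...,1]>140)&(d>0)
b=(hsv[...,0]>98)&(hsv[...,0]<122)&(hsv[...,1]>120)&(P[...,2]>.055)&(P[...,2]<.072)&(d>0)
r=cv2.minAreaRect((P[b][:,:2]*1000).astype(np.float32)); print(r,np.median(P[b][:,2]))
k,l,s,c=cv2.connectedComponentsWithStats(red.astype(np.uint8))
for i in range(1,k):
    if s[i,4]<8: continue
    Q=P[l==i]; A=Q[:,:2]; u,sv,v=np.linalg.svd(A-A.mean(0),full_matrices=False)
    print(s[i,4],c[i].round(),Q.mean(0).round(4),'yaw',np.degrees(np.arctan2(v[0,1],v[0,0])).round(1),sv.round(4), (Q.min(0)).round(3),Q.max(0).round(3))
E
```

```text
((664.4945678710938, 196.97918701171875), (411.22808837890625, 144.61732482910156), 9.185434341430664) 0.06462712372541812
35 [205. 101.] [0.4687 0.1489 0.0578] yaw 18.5 [0.0173 0.0046] [0.464 0.147 0.056] [0.474 0.151 0.06 ]
71 [206. 143.] [0.5021 0.1625 0.0655] yaw 22.2 [0.0455 0.0077] [0.493 0.158 0.064] [0.511 0.167 0.068]
130 [202. 190.] [0.5366 0.1767 0.0934] yaw 82.7 [0.0949 0.0128] [0.533 0.163 0.092] [0.54  0.191 0.095]
622 [204. 222.] [0.5605 0.1885 0.0997] yaw 25.1 [0.1837 0.1266] [0.549 0.176 0.064] [0.594 0.2   0.106]
```

```bash
sed -i 's/^C=.*;/C=np.array([.5364,.1766]);/' go.py; python3 -c "
from go import *
go((30,0,76),180)"
```

```text
shift [-27.2 -66.2 154.9] yaw -179.4 twist 0.6 F [ 0.3 -0.2 -0.3] w 1.0 g 0.0 t 1.8667 tilt [-0.001 -0.    -1.   ] q6 -1.58
```

>>> jog_arm:
  motion:
    - [1,-9,-22,0,0.6]
    - [1,-9,-22,0,0]
    - [1,-9,-22,0,0]
    - [1,0,0,30,0]
    - [1,0,0,30,0]
    - [1,0,0,30,0]
    - [1,0,0,30,0]
    - [1,0,0,20,0]
    - [1,0,0,15,0]
    - [1,0,0,0,0]
  force: 25

```text
time: 2.7
tool_pos: [0.5598, 0.1864, 0.0716]
tcp_rot: [0.586, -3.078, 0.001]
wrist_force: [0.0, -0.9, -0.2]
width: 1.0
grip_force: 0.0
```

```bash
python3 -c "
from go import *
go((30,0,76),180)"
```

```text
shift [-4.6 -0.2 -4.4] yaw -180.7 twist -0.7 F [ 0.  -0.9 -0.2] w 1.0 g 0.0 t 2.7 tilt [-0.008 -0.002 -1.   ] q6 -1.67
```

>>> jog_arm:
  motion:
    - [1,-3,0,-2,-0.5]
    - [-1,0,0,0,0]
    - [-1,0,0,0,0]
    - [-1,0,0,0,0]
    - [-1,0,0,0,0]
    - [-1,0,0,0,0]
    - [-1,0,0,0,0]
    - [-1,0,0,0,0]

```text
time: 3.37
tool_pos: [0.5662, 0.1894, 0.0791]
tcp_rot: [-0.605, 3.082, 0.002]
wrist_force: [-2.6, 3.8, 3.1]
width: 0.185
grip_force: 29.8
```

```bash
python3 -c "
from go import *
go((30,0,76),180)"
```

```text
shift [ 2.4 -0.5  3.1] yaw -180.1 twist -0.1 F [-2.6  3.8  3.1] w 0.185 g 29.784285128116608 t 3.3667 tilt [ 0.     0.001 -1.   ] q6 -1.68
```

>>> jog_arm:
  motion:
    - [-1,-0.4,0,-7.5,0]
    - [-1,-1.1,0,-7.4,0]
    - [-1,-1.9,0,-7.3,0]
    - [-1,-2.6,0,-7.0,0]
    - [-1,-3.3,0,-6.7,0]
    - [-1,-3.9,0,-6.4,0]
    - [-1,-4.5,0,-6.0,0]
    - [-1,-5.1,0,-5.5,0]
    - [-1,-5.6,0,-4.9,0]
    - [-1,-6.1,0,-4.4,0]

```text
time: 4.2
tool_pos: [0.5966, 0.2019, 0.1406]
tcp_rot: [0.604, -3.079, -0.001]
wrist_force: [-2.2, 4.4, -6.8]
width: 0.176
grip_force: 25.1
```

```bash
python3 -c "
from go import *
go((64.5,0,142),180)"
```

```text
shift [ 0.9 -0.6 -1.4] yaw -180.1 twist -0.1 F [-2.2  4.4 -6.8] w 0.176 g 25.114546716213226 t 4.2 tilt [-0.004 -0.    -1.   ] q6 -1.67
```

On track.

>>> jog_arm:
  motion:
    - [-1,-6.5,0,-3.7,0]
    - [-1,-6.8,0,-3.1,0]
    - [-1,-7.1,0,-2.4,0]
    - [-1,-7.3,0,-1.6,0]
    - [-1,-7.4,0,-0.9,0]
    - [-1,-7.5,0,-0.2,0]
    - [-1,-7.5,0,0.6,0]
    - [-1,-7.4,0,1.3,0]
    - [-1,-7.2,0,2.1,0]
    - [-1,-7.0,0,2.8,0]

```text
time: 5.03
tool_pos: [0.6639, 0.2297, 0.1476]
tcp_rot: [0.604, -3.081, -0.002]
wrist_force: [-4.0, 4.3, 0.6]
width: 0.178
grip_force: 24.9
```

```bash
python3 -c "
from go import *
go((136,0,146),180)"
```

```text
shift [ 2.1 -0.8  1.6] yaw -180.1 twist -0.1 F [-4.   4.3  0.6] w 0.178 g 24.86593633890152 t 5.0333 tilt [-0.002  0.001 -1.   ] q6 -1.66
```

>>> jog_arm:
  motion:
    - [1,0,0,0,0]
    - [1,0,0,0,0]
    - [1,0,0,0,0]
    - [1,0,0,0,0]
    - [1,0,0,0,0]
    - [1,0,0,0,0]
    - [1,0,0,-30,0]
    - [1,0,0,-30,0]
    - [1,0,0,-20,0]

```text
time: 5.78
tool_pos: [0.6651, 0.2287, 0.2291]
tcp_rot: [-0.604, 3.081, 0.0]
wrist_force: [1.4, 0.6, 1.0]
width: 1.004
grip_force: 0.0
```

```bash
python3 - <<'E'
from go import *
go((0,0,180),60.4)
im,d,K,D,T=cam('side'); save(cv2.resize(im[160:300,180:360],(720,560),interpolation=cv2.INTER_CUBIC),'s2')
E
```

```text
shift [138.9   0.4  48.8] yaw -180.1 twist 119.5 F [1.4 0.6 1. ] w 1.004 g 0.0 t 5.7833 tilt [ 0.002  0.    -1.   ] q6 -1.66
```

View pics/s2.png

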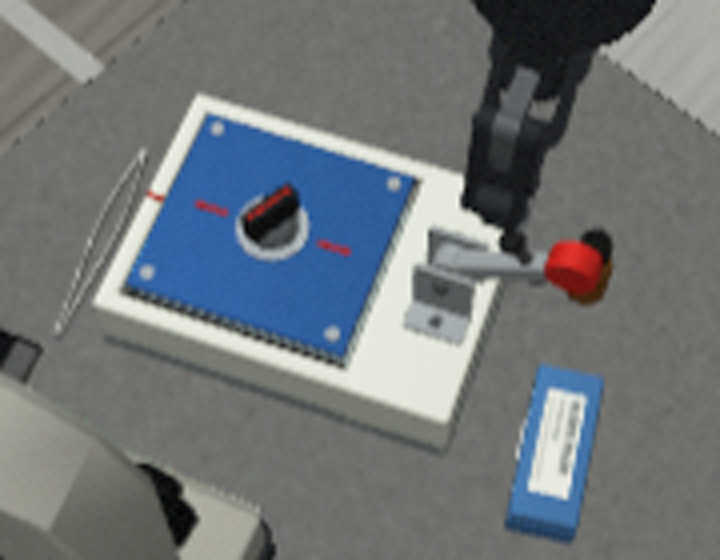

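The picture shows the clamp arm lying open with its grip at (575,268), and the wing unmoved at (270,212). Next is the fastener.

>>> jog_arm:
  motion:
    - [1,34.7,0.1,0,0]
    - [1,34.7,0.1,0,0]
    - [1,34.7,0.1,0,0]
    - [1,34.7,0.1,0,0]
    - [1,0,0,0,7]
    - [1,0,0,0,7]
    - [1,0,0,0,7]
    - [1,0,0,0,7]
    - [1,0,0,0,7]
    - [1,0,0,0,7]

```text
time: 6.67
tool_pos: [0.5356, 0.1764, 0.2264]
tcp_rot: [0.55, 3.093, -0.0]
wrist_force: [-0.0, 0.2, -0.1]
width: 0.998
grip_force: 0.0
```

>>> jog_arm:
  motion:
    - [1,0,0,0,7]
    - [1,0,0,0,7]
    - [1,0,0,0,7]
    - [1,0,0,0,7]
    - [1,0,0,0,7]
    - [1,0,0,0,7]
    - [1,0,0,0,7]
    - [1,0,0,0,7]
    - [1,0,0,0,7]
    - [1,0,0,0,7]

```text
time: 7.5
tool_pos: [0.5356, 0.1764, 0.2263]
tcp_rot: [2.224, 2.218, -0.0]
wrist_force: [0.0, -0.6, -0.9]
width: 1.001
grip_force: 0.0
```

>>> jog_arm:
  motion:
    - [1,0,0,0,7]
    - [1,0,0,30,0.5]
    - [1,0,0,15,0]
    - [1,0,0,0,0]

```text
time: 7.83
tool_pos: [0.5329, 0.1756, 0.1773]
tcp_rot: [-2.356, -2.073, 0.01]
wrist_force: [-1.3, -0.6, -0.7]
width: 0.997
grip_force: 0.0
```

```bash
python3 - <<'E'
from go import *
go((0,0,74),60.4)
E
```

```text
shift [  1.7   4.1 103.3] yaw 60.4 twist -0.0 F [-1.3 -0.6 -0.7] w 0.997 g 0.0 t 7.8333 tilt [-0.007 -0.002 -1.   ] q6 0.4
```

>>> jog_arm:
  motion:
    - [1,0,0.8,25,0]
    - [1,0,0,25,0]
    - [1,0,0,25,0]
    - [1,0,0,15,0]
    - [1,0,0,8,0]
    - [1,0,0,0,0]
    - [1,0,0,0,0]
    - [1,0,0,0,0]

```text
time: 8.5
tool_pos: [0.5381, 0.1769, 0.0853]
tcp_rot: [2.357, 2.075, 0.004]
wrist_force: [0.6, -0.7, 0.2]
width: 1.001
grip_force: 0.0
```

```bash
python3 - <<'E'
from go import *
go((0,0,74),60.4)
E
```

```text
shift [-0.5 -1.7 11.3] yaw 60.4 twist 0.0 F [ 0.6 -0.7  0.2] w 1.001 g 0.0 t 8.5 tilt [ 0.003  0.001 -1.   ] q6 0.4
```

>>> jog_arm:
  motion:
    - [1,0,-0.7,5,0]
    - [1,0,0,4,0]
    - [-1,0,0,0,0]
    - [-1,0,0,0,0]
    - [-1,0,0,0,0]
    - [-1,0,0,0,0]
    - [-1,0,0,0,0]
    - [-1,0,0,0,0]
    - [-1,0,0,0,0]
    - [-1,0,0,0,0]

```text
time: 9.33
tool_pos: [0.5361, 0.1766, 0.0747]
tcp_rot: [2.358, 2.075, 0.0]
wrist_force: [0.2, 0.7, 0.4]
width: 0.122
grip_force: 31.0
```

```bash
python3 - <<'E'
from go import *
go((0,0,74),0)
E
```

```text
shift [0.  0.3 0.7] yaw 60.4 twist 60.4 F [0.2 0.7 0.4] w 0.122 g 31.002209186553955 t 9.3333 tilt [ 0.  0. -1.] q6 0.4
```

Gripped well (10.4 mm). Turn clockwise, i.e. a positive twist about the downward tool axis.

>>> jog_arm:
  motion:
    - [-1,0,0,0,6]
    - [-1,0,0,0,6]
    - [-1,0,0,0,6]
    - [-1,0,0,0,6]
    - [-1,0,0,0,6]
    - [-1,0,0,0,6]
    - [-1,0,0,0,6]
    - [-1,0,0,0,6]
    - [-1,0,0,0,6]
    - [-1,0,0,0,6.4]

```text
time: 10.17
tool_pos: [0.5358, 0.1768, 0.0745]
tcp_rot: [-3.083, -0.6, 0.0]
wrist_force: [0.1, 0.8, 0.1]
width: 0.119
grip_force: 31.0
```

>>> jog_arm:
  motion:
    - [-1,0,0,0,0]
    - [-1,0,0,0,0]

```text
time: 10.33
tool_pos: [0.5359, 0.1768, 0.0745]
tcp_rot: [-3.081, -0.612, 0.0]
wrist_force: [-0.2, 0.9, 1.2]
width: 0.123
grip_force: 31.0
```

```bash
python3 - <<'E'
from go import *
go((0,0,74),0)
E
```

```text
shift [0.4 0.4 0.5] yaw 0.2 twist 0.2 F [-0.2  0.9  1.2] w 0.123 g 31.026923060417175 t 10.3333 tilt [-0.  0. -1.] q6 1.45
```

>>> jog_arm:
  motion:
    - [1,0,0,0,0]
    - [1,0,0,0,0]
    - [1,0,0,0,0]
    - [1,0,0,0,0]
    - [1,0,0,-20,0]
    - [1,0,0,-25,0]
    - [1,-22,0,-15,0]
    - [1,-23,0,0,0]
    - [1,0,0,0,0]
    - [1,0,0,0,0]

```text
time: 11.17
tool_pos: [0.4936, 0.1592, 0.1346]
tcp_rot: [3.082, 0.608, 0.001]
wrist_force: [-0.2, 0.1, -1.0]
width: 0.995
grip_force: 0.0
```

```bash
python3 - <<'E'
from go import *
go((-45,0,70),0)
im,d,K,D,T=cam('wrist'); save(im,'w3')
P=cloud(d,K,D,T); hsv=cv2.cvtColor(im,cv2.COLOR_RGB2HSV)
red=((hsv[...,0]<8)|(hsv[...,0]>172))&(hsv[...,1]>140)&(d>0)
k,l,s,c=cv2.connectedComponentsWithStats(red.astype(np.uint8))
for i in range(1,k):
    if s[i,4]<15: continue
    Q=P[l==i]; A=Q[:,:2]; u,sv,v=np.linalg.svd(A-A.mean(0),full_matrices=False)
    print(s[i,4],c[i].round(),Q.mean(0).round(4),'yaw',np.degrees(np.arctan2(v[0,1],v[0,0])).round(1))
E
```

```text
shift [ 1.1  0.2 64.6] yaw 0.0 twist 0.0 F [-0.2  0.1 -1. ] w 0.995 g 0.0 t 11.1667 tilt [ 0.  0. -1.] q6 1.45
181 [276.  92.] [0.5711 0.1912 0.0656] yaw -158.2
301 [277. 162.] [0.5369 0.1769 0.0935] yaw -157.7
119 [277. 209.] [0.5027 0.1629 0.0654] yaw -157.4
36 [277. 252.] [0.469  0.1489 0.0574] yaw -157.7
```

View pics/w3.png

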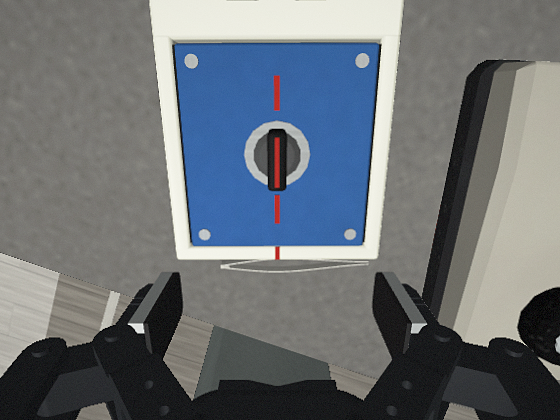

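The red line at (277,162) is in line with the marks at (276,92) and (277,209). I shut the fingers and press at x = -45.

>>> jog_arm:
  motion:
    - [-1,1,0,0,0]
    - [-1,0,0,0,0]
    - [-1,0,0,0,0]
    - [-1,0,0,15,0]
    - [-1,0,0,20,0]
    - [-1,0,0,20,0]
    - [-1,0,0,5,0]
    - [-1,0,0,0,0]
    - [-1,0,0,0,0]

```text
time: 11.97
tool_pos: [0.4954, 0.16, 0.0745]
tcp_rot: [3.082, 0.608, -0.001]
wrist_force: [0.7, 1.0, 0.3]
width: -0.0
grip_force: 0.0
```

>>> jog_arm:
  motion:
    - [-1,0,0,3,0]
    - [-1,0,0,3,0]
    - [-1,0,0,2,0]
    - [-1,0,0,2,0]
    - [-1,0,0,2,0]
    - [-1,0,0,1,0]
    - [-1,0,0,1,0]
    - [-1,0,0,0,0]
    - [-1,0,0,0,0]
    - [-1,0,0,0,0]

```text
time: 12.8
tool_pos: [0.4956, 0.16, 0.0608]
tcp_rot: [-3.082, -0.608, -0.001]
wrist_force: [0.3, -0.2, 2.1]
width: 0.002
grip_force: 1.2
```

```bash
python3 - <<'E'
from go import *
go((-45,0,56),0)
E
```

```text
shift [-0.9  0.2  4.8] yaw 0.0 twist 0.0 F [ 0.3 -0.2  2.1] w 0.002 g 1.228795275092125 t 12.8 tilt [ 0.001  0.    -1.   ] q6 1.45
```

Moving freely down with small force; continue.

>>> jog_arm:
  motion:
    - [-1,0,0,1,0]
    - [-1,0,0,1,0]
    - [-1,0,0,1,0]
    - [-1,0,0,1,0]
    - [-1,0,0,1,0]
    - [-1,0,0,0,0]
    - [-1,0,0,0,0]

```text
time: 13.38
tool_pos: [0.4956, 0.16, 0.056]
tcp_rot: [-3.082, -0.608, -0.001]
wrist_force: [-1.0, -1.3, 6.8]
width: -0.004
grip_force: 3.5
```

>>> jog_arm:
  motion:
    - [-1,0,0,0.7,0]
    - [-1,0,0,0.6,0]
    - [-1,0,0,0.5,0]
    - [-1,0,0,0,0]
    - [-1,0,0,0,0]
    - [-1,0,0,0,0]

```text
time: 13.88
tool_pos: [0.4956, 0.16, 0.0559]
tcp_rot: [3.082, 0.608, 0.0]
wrist_force: [-4.6, -2.1, 18.8]
width: 0.004
grip_force: 9.3
```

```bash
python3 - <<'E'
from go import *
im,d,K,D,T=cam('side'); save(cv2.resize(im[160:300,180:360],(720,560),interpolation=cv2.INTER_CUBIC),'s4')
P=cloud(d,K,D,T); hsv=cv2.cvtColor(im,cv2.COLOR_RGB2HSV)
b=(hsv[...,0]>98)&(hsv[...,0]<122)&(hsv[...,1]>120)&(P[...,2]>.045)&(P[...,2]<.075)&(P[...,0]<.65)&(d>0); print(b.sum(),np.median(P[b][:,2]))
go((-45,0,56),0)
E
```

```text
2050 0.05562987247444823
shift [-1.   0.1 -0.1] yaw 0.0 twist 0.0 F [-4.6 -2.  18. ] w -0.001 g 9.260883210226893 t 13.9333 tilt [ 0.  0. -1.] q6 1.45
```

View pics/s4.png

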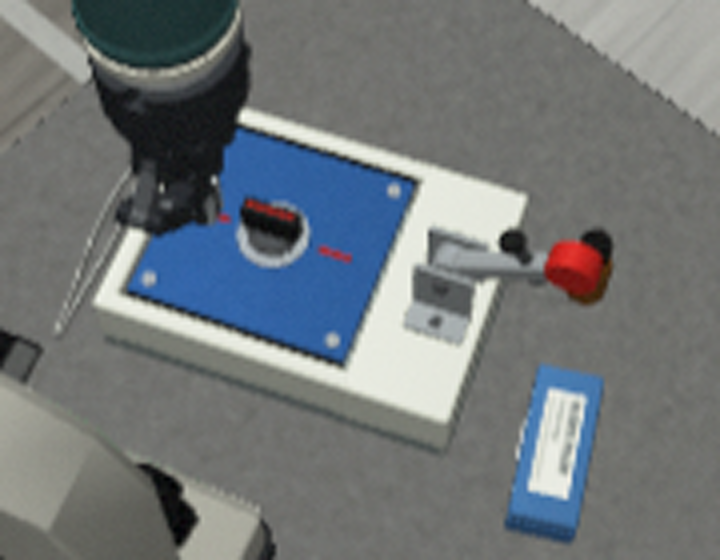

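The cover is flush at 55.6 mm, the wing at (272,225) is lined up, the clamp is open with its grip at (575,268), and the other items have not moved. Handing in.

```bash
python3 -c "
from workcell import bot
print(bot.finish_job())"
```

```text
the job is handed in; nothing more can be done
None
```

The job is handed in at 13.9 s: clamp swung open, wing fastener turned in line with the red marks, and the cover held flush at 56 mm with about 18 N; the slide box, bottle and forceps were not touched.

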